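# Lay out a dismantled gearhead

## Task

The parts of a dismantled gearhead are stacked on the wooden stand. Take the stack apart from the top down, one part at a time, and set each part, same way up, in the middle of the board whose blue mark has its shape and size, with the square and the rectangular part lined up with their marks. Set the parts down, do not drop them, and leave all four lying on their boards.

Things in the scene. Friction and masses are not known exactly. Their poses are not given: they have to be found in the camera images.
- bearing: Steel ball bearing with dark seal rings drawn on its top, a plain disc 30 mm in diameter and 16 mm high (about 60 g), on top of the stack, its underside about 84 mm above the bench at the start. Origin at the centre of its underside, z up through the part.
- block: Black plastic terminal block with a brass screw near each end, 48 mm long (its x axis) x 32 mm wide (its y axis) x 26 mm high (about 90 g); second from the top, the bearing lies on it, its underside 58 mm above the bench at the start; it may be turned any way. Origin at the centre of its underside, z up through the part.
- gear: Steel spur gear wheel, 58 mm over the tips of its teeth and 24 mm high (about 300 g), grippable anywhere round its rim; third from the top, under the block, its underside 34 mm above the bench at the start. Origin at the centre of its underside, z up through the part.
- flange: Square aluminium flange 64 x 64 x 24 mm with a dark screw hole at each corner (about 250 g), sides along its x and y axes; the lowest of the stack, lying loose on a fixed wooden stand 96 x 96 mm and 10 mm high, so that its underside is 10 mm above the bench at the start. Origin at the centre of its underside, z up through the part.
- board_bearing: Fixed light grey board, 96 x 96 mm and 8 mm thick, lying on the bench, turned up to about 30 degrees; in the middle of its top a flat plain blue plastic inlay level with the board (no step), the mark, of this shape: a small disc 38 mm in diameter: the bearing's place. Origin at the centre of the board's underside; the mark is centred over it, 8 mm higher.
- board_block: Fixed light grey board, 96 x 96 mm and 8 mm thick, lying on the bench, turned up to about 30 degrees; in the middle of its top a flat plain blue plastic inlay level with the board (no step), the mark, of this shape: a rectangle 56 mm along the board's x axis by 40 mm along its y axis: the terminal block's place, long side along the long side of the mark, either way round. Origin at the centre of the board's underside; the mark is centred over it, 8 mm higher.
- board_gear: Fixed light grey board, 96 x 96 mm and 8 mm thick, lying on the bench, turned up to about 30 degrees; in the middle of its top a flat plain blue plastic inlay level with the board (no step), the mark, of this shape: a large disc 66 mm in diameter: the gear wheel's place. Origin at the centre of the board's underside; the mark is centred over it, 8 mm higher.
- board_flange: Fixed light grey board, 96 x 96 mm and 8 mm thick, lying on the bench, turned up to about 30 degrees; in the middle of its top a flat plain blue plastic inlay level with the board (no step), the mark, of this shape: a square 72 x 72 mm with sides along the board's x and y axes: the flange's place, sides parallel to those of the mark, any of the four ways round. Origin at the centre of the board's underside; the mark is centred over it, 8 mm higher.
Mind the look-alikes: they are no part of the job. Leave any green or turquoise look-alike of the gear alone. What is shaped like the bearing but purple is not meant.

How it is judged:
By the outcome, as a careful person would: the job done as asked, in the order asked, and still so for the second after the job is handed in, with the robot touching nothing.
It also fails if it takes over 115 s, if anything falls off the work surface, if the arm or the gripper's body presses on something with over 40 N, if the wrist force passes 120 N, or if a joint passes its speed limit or range.

## Robot

A 7-joint arm with a two-finger parallel gripper is mounted at the origin on the work surface. World frame = base frame: x ahead of the robot, y to its left, z up, the work surface at z = 0. Lengths are in m, angles in rad, forces in N, time in s.
With the tool pointing down it reaches from about 0.425 to 0.825 m from the base axis. Payload 3.6 kg.
Tool frame: the origin (TCP) lies at the very end of the fingers, on their centre line; the grasp point (between the pads) lies tcp_to_grasp behind it (tcp_to_grasp is the distance from the TCP to the grasp point, in m); z points along the fingers, y is the line along which they close (so a half turn about z gives the same grasp; the last joint's range is limited). The gripper opens to 85 mm and grips with 20 to 120 N. Pads are 22 mm wide; open, the fingers measure 114 mm over their backs; the gripper's body (76 mm by 85 mm) begins 54 mm behind the grasp point. The pads swing forward as they close: fully open they stand 13 mm farther back than shut.
Start: joints at [1.268, 0.615, -0.013, 1.423, 0.008, 1.103, -0.04], TCP at [0.177, -0.625, 0.231] pointing down, gripper open.
Joint ranges: [-3.12, 3.12], [-0.3, 2.06], [-1.34, 1.32], [0.26, 2.42], [-1.36, 4.5], [0.01, 1.98], [-2.84, 2.84]. Speed limits (rad/s): [2.79, 2.79, 3.14, 3.14, 3.14, 3.14, 3.14].

## Interface

Orientations are given as a rotation vector (axis times angle).
In Python, from station import * gives the robot as it stands.
- The arm moves only by the tool step_arm, never from a script. Its argument "moves" is a list of rows, each a list of 5 numbers: the shift along the tool's x, y, z in units of 0.1 m (1.0 is 0.1 m), then the turn about the tool's z in units of 0.5 rad (1.0 is 0.5 rad), then the opening in per cent of the stroke, from 0 (shut) to 100 (fully open). A call has 1 to 12 rows; each row is the pose to reach, as a shift and turn from the pose commanded when the call began, along the tool's axes at that moment; what a row does not reach only later rows make up. A row lasts 1/10 s, in which the tool goes at most 50 mm and 8.59 degrees, less where a joint would pass 70% of its speed; a pose out of reach is approached as far as the arm can. A call with a number of a shift or a turn outside -1 to 1 is refused whole. A call with a gripper value outside its range is refused whole. The fingers move at their own pace and stop on an object; "grip_force" is the grip in N (left out, the last holds). Time passes only in rows, so rows that repeat a pose let the fingers close. It gives the time, the measured TCP pose, the force, the opening and the grip force at its end, in the units of the state.
- get_obs(): the state, without advancing time (a new reading comes with each control period).
- grab_frame(name): name is "side" or "top"; returns the picture (420x560x3 uint8, red, green, blue); there is no depth.
- get_calibration(name): a dict with "intrinsics" (3x3 intrinsics, pixels), "k1" (the pictures are not rectified: a ray, as slopes to the right and down, at radius r is drawn at 1 + k1 r^2 times it, then the intrinsics apply), "R" (3x3) and "t" (3): a world point X has camera coordinates R X + t. Camera axes: x right, y down, z forward; pixel columns grow to the right and rows downward; lengths in m; the calibration is good to about 2 mm. A picture is of the moment at which its call begins. get_calibration takes no time and is no camera call.
- job_done(): hands the job in; it is judged then, once.
The state is a dict: "time_s": time; "joints": joint angles; "joint_velocities": joint speeds; "joint_efforts": joint torques, N m; "position": TCP position; "tool_rot": TCP orientation; "ft_force": force on the tool from outside, world axes, zero at the start; "wrist_torque": the same for the moment, N m; "grip_width": finger opening in m; "finger_force": force on a finger pad.
Only numpy, scipy, OpenCV 4.12 (cv2) and the standard library are available. Lean on these libraries where they do the work, as an engineer would, in place of code of your own. Each camera call takes 0.05 s, during which the arm holds its last target. There are 200 camera calls.

## Working session

There is one attempt and no reset: what is moved stays moved. The work goes in short steps, Python scripts to look and compute and a tool call to move; the robot and the scene stay as the last step left them, time stands still between calls to the robot, and variables do not carry over. Pictures are saved under pics/ and viewed, at most 14 in all, crops included, and the job is handed in when it is done.

Besides the shell and the picture viewer there is one more tool, called after "Request:" in YAML: its name, and indented under it one key for each argument. step_arm: Moves the arm, as the interface text tells. Its arguments: {"type":"object","properties":{"moves":{"type":"array"},"grip_force":{"type":"number"}},"required":["moves"]}

```bash
mkdir -p pics; ls
python3 - <<'E'
from station import *
import cv2
for n in("top","side"):
    f=grab_frame(n); cv2.imwrite(f"pics/{n}0.png",f[...,::-1]); c=get_calibration(n); print(n,c)
o=get_obs(); print(o)
E
```

```text
pics
top {'intrinsics': array([[489.99124907,   0.        , 282.60597065],
       [  0.        , 489.99124907, 210.00302376],
       [  0.        ,   0.        ,   1.        ]]), 'k1': -0.09346795272218572, 'R': array([[ 0.01573481, -0.99987214, -0.00284975],
       [-0.99004818, -0.01518146, -0.13990756],
       [ 0.1398464 ,  0.00502281, -0.99016047]]), 't': array([0.00835538, 0.57627458, 1.00691356])}
side {'intrinsics': array([[468.43343683,   0.        , 281.73560765],
       [  0.        , 468.43343683, 210.41309851],
       [  0.        ,   0.        ,   1.        ]]), 'k1': 0.03785163704250484, 'R': array([[-0.99489566, -0.10079841, -0.00472209],
       [-0.06476421,  0.67371868, -0.73614451],
       [ 0.07738356, -0.73208116, -0.67680792]]), 't': array([0.54905273, 0.08260169, 1.10605976])}
{'time_s': 0.1, 'joints': array([ 1.26850664,  0.61584959, -0.01260717,  1.4247268 ,  0.00807443,
        1.10338968, -0.0403636 ]), 'joint_velocities': array([ 0.00203236, -0.00064328,  0.00071984, -0.00495345, -0.00061686,
       -0.00079594, -0.0002816 ]), 'joint_efforts': array([ 1.75780231e-03, -4.70385861e+01,  2.60502426e-01, -1.71570736e+01,
        1.01038918e-02,  5.89848234e-03, -6.78558010e-07]), 'position': array([ 0.17682823, -0.62478058,  0.23024034]), 'tool_rot': array([-3.10947494e+00, -4.31650055e-01,  5.19032402e-04]), 'ft_force': array([-0.23096319, -0.25564839, -0.03599624]), 'wrist_torque': array([0.00973603, 0.04915601, 0.0077841 ]), 'finger_force': 0.0, 'grip_width': 0.0856117171507387}
```

View pics/top0.png

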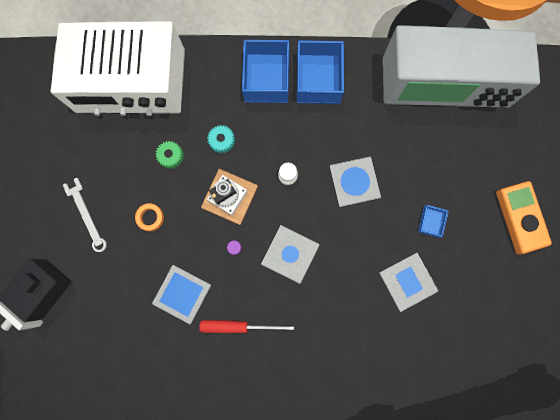

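View pics/side0.png

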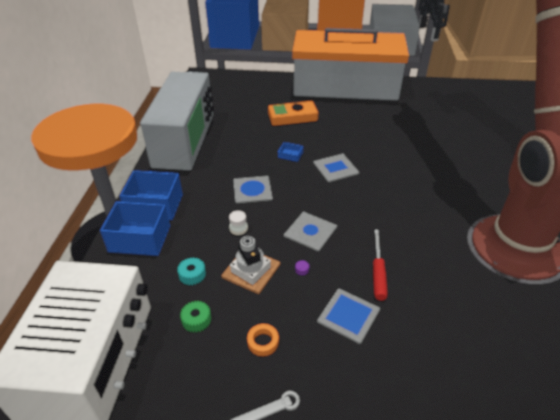

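The top view shows the stack on the wooden stand at about (228,196), with the bearing at (224,187). The boards are at: gear (356,181), bearing (290,254), flange (182,294), block (408,282). The look-alikes are green (169,154), turquoise (221,138) and purple (234,247). None of these fits; the steel part on top of the stack does. I'll measure the boards and confirm with a crop.

```bash
cat > h.py <<'E'
from station import *
import cv2, numpy as np
def calib(n):
    c=get_calibration(n); return c["intrinsics"],c["k1"],c["R"],c["t"]
def unproj(n,uv,z):
    """pixels -> world points on the plane at height z"""
    K,k1,R,t=calib(n); uv=np.atleast_2d(np.float64(uv))[:,None]
    p=cv2.undistortPoints(uv,K,np.array([k1,0,0,0.]),criteria=None) if False else cv2.undistortPointsIter(uv,K,np.array([k1,0,0,0.]),None,None,(3,50,1e-9))
    p=p[:,0]; d=np.c_[p,np.ones(len(p))]@R; C=-R.T@t
    return C+d*((z-C[2])/d[:,2])[:,None]
def proj(n,X):
    K,k1,R,t=calib(n)
    return cv2.projectPoints(np.float64(X).reshape(-1,1,3),cv2.Rodrigues(R)[0],t,K,np.array([k1,0,0,0.]))[0][:,0]
def yaw():
    R=cv2.Rodrigues(get_obs()["tool_rot"])[0]; return R
def shift(x,y,z,ang_y=None):
    """tool-axes units from present measured pose to TCP x,y,z; ang_y: world angle (deg) of closing axis"""
    o=get_obs(); R=cv2.Rodrigues(o["tool_rot"])[0]
    s=R.T@(np.array([x,y,z])-o["position"])*10
    a=np.degrees(np.arctan2(R[1,1],R[0,1])); out=f"shift {s.round(3)} yAxis {a:.2f}"
    if ang_y is not None:
        d=(ang_y-a+90)%180-90; out+=f" turn(tool) {-np.radians(d)/.5:.3f}u ({-d:.1f}deg)"
    print(out, "pos",o["position"].round(4),"j7",o["joints"][6].round(3),"t",o["time_s"])
def crop(n,f,c,h,k,out):
    u,v=map(int,c); a=f[max(v-h,0):v+h,max(u-h,0):u+h,::-1]
    return cv2.resize(a,None,fx=k,fy=k,interpolation=cv2.INTER_CUBIC)
E
python3 - <<'E'
from h import *
cs={}
for n in("top","side"):
    f=cv2.imread(f"pics/{n}0.png")[...,::-1]; hsv=cv2.cvtColor(f,cv2.COLOR_RGB2HSV)
    m=cv2.inRange(hsv,(100,110,120),(120,255,255))
    for c in cv2.findContours(m,cv2.RETR_EXTERNAL,cv2.CHAIN_APPROX_NONE)[0]:
        if cv2.contourArea(c)<60: continue
        X=unproj(n,c[:,0],.008)[:,:2]; 
        q=(X*1e4).astype(np.float32); r=cv2.minAreaRect(q); M=cv2.moments(q); 
        ctr=np.array([M["m10"],M["m01"]])/M["m00"]/10
        if max(r[1])<800: print(n,c[:,0].mean(0).round(),"ctr mm",ctr.round(1),"size",np.round(np.array(r[1])/10,1),"ang",round(r[2],1))
f=cv2.imread("pics/top0.png")[...,::-1];g=cv2.imread("pics/side0.png")[...,::-1]
cv2.imwrite("pics/c0.png",np.hstack([crop("top",f,(228,196),36,5.5,0),crop("side",g,(251,260),36,5.5,0)]))
E
```

```text
top [181. 294.] ctr mm [393.7 235.5] size [71.  70.7] ang 64.0
top [409. 282.] ctr mm [ 427.8 -259.1] size [54.9 38.6] ang 26.5
top [290. 254.] ctr mm [4.848e+02 1.000e-01] size [32.6 34.9] ang 0.9
top [433. 221.] ctr mm [ 562.4 -316.6] size [56.3 64.3] ang 75.5
top [355. 181.] ctr mm [ 648.6 -142.5] size [63.  62.9] ang 45.0
side [349. 314.] ctr mm [390.7 235.6] size [69.7 70. ] ang 64.0
side [310. 229.] ctr mm [481.9   0.8] size [31.9 30.9] ang 5.5
side [252. 188.] ctr mm [ 646.2 -141.7] size [59.6 58.4] ang 5.5
side [335. 166.] ctr mm [ 425.5 -259. ] size [53.1 36.4] ang 29.1
side [289. 151.] ctr mm [ 559.6 -320.5] size [71.2 63.6] ang 75.6
```

View pics/c0.png

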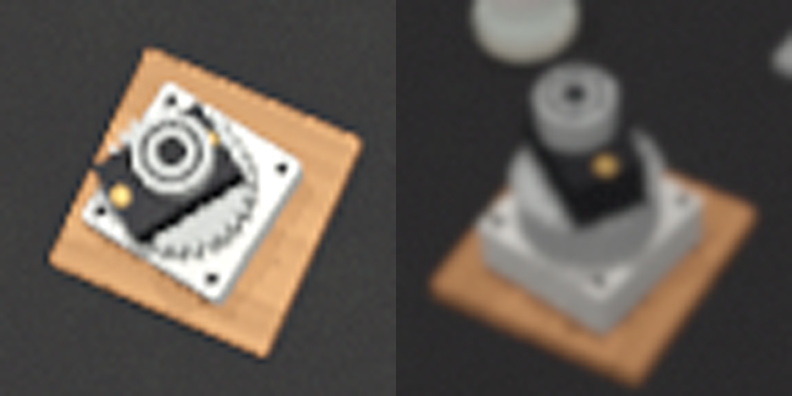

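Confirmed: the steel disc with seal rings on top of the black block is the bearing. It is at crop (170,152), i.e. top (222.9,187.6) and side (247.5,241.3). The brass screws are at crop (121,195) and (213,138).

Run:
```python
from h import *
import station
print([k for k in dir(station) if not k.startswith("_")], getattr(station,"tcp_to_grasp",None))
T=lambda x,y:(192+x/5.5-.4,160+y/5.5-.4); S=lambda x,y:(215+(x-396)/5.5-.4,224+y/5.5-.4)
a=unproj("top",T(170,152),.1)[0];b=unproj("side",S(575,95),.1)[0]
print("bearing",a,b)
s=unproj("top",[T(121,195),T(213,138)],.084); d=s[1]-s[0]
print("screws",s,np.linalg.norm(d),"mid",s.mean(0),"ang",np.degrees(np.arctan2(d[1],d[0])))
print("screw side",unproj("side",S(605,165),.084))
c=unproj("top",[T(95,165),T(143,243),T(243,180),T(197,105)],.084);print("corners",c, c.mean(0))
f=unproj("top",[T(168,85),T(300,165),T(217,300),T(83,213)],.034);print("flange",f.round(4),f.mean(0))
for e in (f[1]-f[0],f[2]-f[1]): print(np.linalg.norm(e),np.degrees(np.arctan2(e[1],e[0])))
shift(a[0],a[1],.2,0)
```

```text
['IKError', 'get_calibration', 'get_obs', 'grab_frame', 'job_done', 'tcp_to_grasp'] 0.0187
bearing [0.61252752 0.13986817 0.1       ] [0.61012748 0.14015084 0.1       ]
screws [[0.59887643 0.15983588 0.084     ]
 [0.62109884 0.12593865 0.084     ]] 0.04053217967066922 mid [0.60998763 0.14288727 0.084     ] ang -56.75187360645622
screw side [[0.59634666 0.16027761 0.084     ]]
corners [[0.61016207 0.17005912 0.084     ]
 [0.58080165 0.15092336 0.084     ]
 [0.60524467 0.11416525 0.084     ]
 [0.63365601 0.13237961 0.084     ]] [0.6074661  0.14188183 0.084     ]
flange [[0.6518 0.1502 0.034 ]
 [0.6204 0.097  0.034 ]
 [0.5663 0.1281 0.034 ]
 [0.6    0.182  0.034 ]] [0.60963548 0.1393351  0.034     ]
0.0618076410407256 -120.56860103936127
0.062410231190253906 150.1152297022332
shift [ 6.275 -6.17   0.317] yAxis -74.19 turn(tool) -2.590u (-74.2deg) pos [ 0.1768 -0.6248  0.2302] j7 -0.04 t 0.1
```

Request:
step_arm:
  moves:
    - [0,0,0,-0.3,100]
    - [0,0,0,-0.6,100]
    - [0,0,0,-0.94,100]
    - [0,0,0,-0.94,100]
  grip_force: 40

```text
time_s: 0.5
position: [0.1767, -0.6251, 0.2306]
tool_rot: [-2.924, -1.145, -0.001]
ft_force: [-0.3, -0.4, -0.0]
grip_width: 0.0855
finger_force: 0.0
```

Request:
step_arm:
  moves:
    - [0,0,0,-0.3,100]
    - [0,0,0,-0.6,100]
    - [0,0,0,-0.94,100]
    - [0,0,0,-0.94,100]

```text
time_s: 0.9
position: [0.1767, -0.6252, 0.2308]
tool_rot: [-2.579, -1.792, -0.001]
ft_force: [-0.5, -0.1, 0.4]
grip_width: 0.0853
finger_force: 0.0
```

Request:
step_arm:
  moves:
    - [0,0,0,-0.3,100]
    - [0,0,0,-0.6,100]
    - [0,0,0,-0.94,100]
    - [0,0,0,-0.94,100]

```text
time_s: 1.3
position: [0.1768, -0.6253, 0.2309]
tool_rot: [-2.093, -2.342, -0.001]
ft_force: [-0.0, -0.1, 0.9]
grip_width: 0.0851
finger_force: 0.0
```

Request:
step_arm:
  moves:
    - [0,0,0,-0.3,100]
    - [0,0,0,-0.6,100]
    - [0,0,0,-0.94,100]
    - [0,0,0,-0.94,100]
    - [0,0,0,-0.94,100]

```text
time_s: 1.8
position: [0.1769, -0.6253, 0.2311]
tool_rot: [-1.494, -2.763, -0.001]
ft_force: [0.8, 0.2, 0.2]
grip_width: 0.0854
finger_force: 0.0
```

```bash
python3 -c "
from h import *
shift(.6113,.140,.2,33.2)"
```

```text
shift [4.024 7.827 0.314] yAxis 33.21 turn(tool) 0.000u (0.0deg) pos [ 0.1769 -0.6253  0.2311] j7 1.568 t 1.8
```

Request:
step_arm:
  moves:
    - [0.1,0.2,0,0,100]
    - [0.3,0.58,0,0,100]
    - [0.5,0.98,0,0,100]

```text
time_s: 2.1
position: [0.231, -0.5291, 0.231]
tool_rot: [1.497, 2.762, -0.0]
ft_force: [1.2, 0.2, 0.7]
grip_width: 0.0857
finger_force: 0.0
```

Request:
step_arm:
  moves:
    - [0.17,0.33,0,0,100]
    - [0.34,0.65,0,0,100]
    - [0.5,0.98,0,0,100]

```text
time_s: 2.4
position: [0.2857, -0.4324, 0.2316]
tool_rot: [1.493, 2.764, -0.001]
ft_force: [-0.1, 0.7, 0.6]
grip_width: 0.0854
finger_force: 0.0
```

Request:
step_arm:
  moves:
    - [0.17,0.33,0,0,100]
    - [0.34,0.65,0,0,100]
    - [0.5,0.98,0,0,100]

```text
time_s: 2.7
position: [0.3398, -0.3367, 0.2316]
tool_rot: [1.494, 2.763, -0.001]
ft_force: [-1.0, 0.3, 0.2]
grip_width: 0.0855
finger_force: 0.0
```

Request:
step_arm:
  moves:
    - [0.17,0.33,0,0,100]
    - [0.34,0.65,0,0,100]
    - [0.5,0.98,0,0,100]

```text
time_s: 3.0
position: [0.3939, -0.2409, 0.2317]
tool_rot: [1.493, 2.763, -0.0]
ft_force: [1.2, -0.7, -0.8]
grip_width: 0.0852
finger_force: 0.0
```

Request:
step_arm:
  moves:
    - [0.17,0.33,0,0,100]
    - [0.34,0.65,0,0,100]
    - [0.5,0.98,0,0,100]

```text
time_s: 3.3
position: [0.448, -0.145, 0.2316]
tool_rot: [1.493, 2.763, -0.0]
ft_force: [1.1, -1.1, -0.2]
grip_width: 0.0857
finger_force: 0.0
```

Request:
step_arm:
  moves:
    - [0.17,0.33,0,0,100]
    - [0.34,0.65,0,0,100]
    - [0.5,0.98,0,0,100]
    - [0.5,0.98,0,0,100]
    - [0.5,0.98,0,0,100]
    - [0.5,0.98,0,0,100]

```text
time_s: 3.9
position: [0.501, -0.0518, 0.2312]
tool_rot: [-1.491, -2.765, 0.002]
ft_force: [0.4, 0.2, -0.2]
grip_width: 0.0854
finger_force: 0.0
```

Run:
```python
from h import *
shift(.6113,.140,.2,33.2)
f=grab_frame("top");g=grab_frame("side")
cv2.imwrite("pics/t1.png",f[...,::-1]);cv2.imwrite("pics/s1.png",g[...,::-1])
shift(.6113,.140,.2,33.2)
p=get_obs()["position"]; print(proj("top",p),proj("side",p))
```

```text
shift [0.998 1.975 0.309] yAxis 33.31 turn(tool) 0.004u (0.1deg) pos [ 0.501  -0.0518  0.2312] j7 0.32 t 3.9
shift [1.001 1.977 0.31 ] yAxis 33.30 turn(tool) 0.003u (0.1deg) pos [ 0.501  -0.0522  0.2313] j7 0.321 t 4.0
[[321.72003932 238.09925442]] [[306.73631051 139.50537289]]
```

Request:
step_arm:
  moves:
    - [0.15,0.3,0,0,100]
    - [0.35,0.7,0,0,100]
    - [0.5,0.99,0.15,0,100]

```text
time_s: 4.3
position: [0.5589, 0.047, 0.2183]
tool_rot: [1.488, 2.762, 0.007]
ft_force: [0.6, -0.5, 0.1]
grip_width: 0.0856
finger_force: 0.0
```

Request:
step_arm:
  moves:
    - [0.2,0.4,0.15,0,80]
    - [0.4,0.8,0.4,0,80]
    - [0.5,0.99,0.7,0,80]
    - [0.5,0.99,0.9,0,80]
    - [0.5,0.99,0.95,0,80]
    - [0.5,0.99,0.95,0,80]
    - [0.5,0.99,0.95,0,80]

```text
time_s: 5.0
position: [0.6123, 0.1409, 0.1227]
tool_rot: [1.489, 2.764, 0.002]
ft_force: [0.6, -0.4, -0.3]
grip_width: 0.0683
finger_force: 0.0
```

Run:
```python
from h import *
g=grab_frame("side");f=grab_frame("top")
cv2.imwrite("pics/c2.png",np.hstack([crop("top",f,(228,196),45,4.4,0),crop("side",g,(251,245),45,4.4,0)]))
shift(.6113,.140,.0865,33.2)
```

```text
shift [-0.005 -0.018  0.366] yAxis 33.41 turn(tool) 0.007u (0.2deg) pos [0.6124 0.1414 0.1231] j7 -0.06 t 5.1
```

View pics/c2.png

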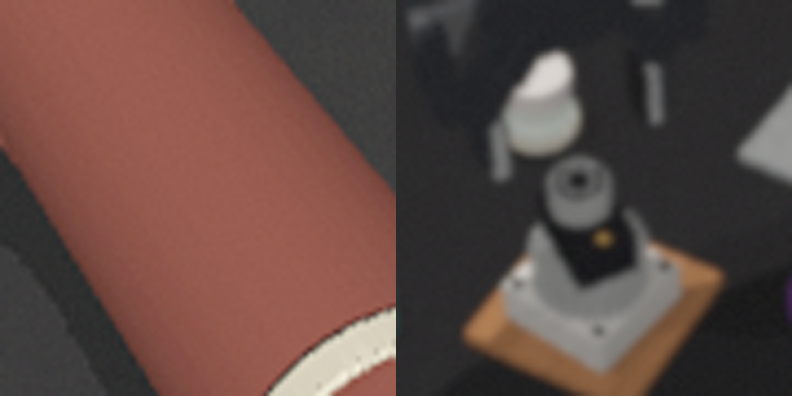

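Crop shows the pads straddling the bearing: tips at crop (500,178) and (656,122), midpoint right above the bearing at (578,180). Descend and grip.

Request:
step_arm:
  moves:
    - [0,-0.02,0.15,0,80]
    - [0,-0.02,0.3,0,80]
    - [0,-0.02,0.36,0,80]
    - [0,-0.02,0.36,0,60]
    - [0,-0.02,0.36,0,40]
    - [0,-0.02,0.36,0,30]
    - [0,-0.02,0.36,0,20]
    - [0,-0.02,0.36,0,20]
    - [0,-0.02,0.36,0,20]
    - [0,-0.02,0.36,0,20]
  grip_force: 40

```text
time_s: 6.1
position: [0.6103, 0.1414, 0.0861]
tool_rot: [1.486, 2.767, 0.002]
ft_force: [-0.1, -0.3, 4.8]
grip_width: 0.0281
finger_force: 39.7
```

Run:
```python
from h import *
o=get_obs(); print(o["grip_width"],o["finger_force"],o["ft_force"])
print("tip mid would be",proj("side",[[.6124,.1414,.123],[.6124,.1414,.128],[.6124,.1414,.133]]), "seen 247.4,234.1")
shift(.6113,.140,.0865,33.2)
```

```text
0.028117585893897564 39.66439962387085 [-0.05962379 -0.32685001  4.80991821]
tip mid would be [[245.35401519 233.5145158 ]
 [245.21513796 231.80499596]
 [245.07524718 230.08348222]] seen 247.4,234.1
shift [-0.017  0.    -0.004] yAxis 33.52 turn(tool) 0.011u (0.3deg) pos [0.6103 0.1414 0.0861] j7 -0.084 t 6.1
```

Request:
step_arm:
  moves:
    - [0,0,-0.05,0,20]
    - [0,0,-0.2,0,20]
    - [0,0,-0.5,0,20]
    - [0,0,-0.8,0,20]
    - [0,0,-0.9,0,20]
    - [0,0,-0.9,0,20]

```text
time_s: 6.7
position: [0.6106, 0.1414, 0.1773]
tool_rot: [1.485, 2.765, 0.004]
ft_force: [-0.6, 0.2, -2.0]
grip_width: 0.0283
finger_force: 39.5
```

Run:
```python
from h import *
g=grab_frame("side")
cv2.imwrite("pics/c3.png",crop("side",g,(245,230),50,6,0))
o=get_obs(); print(o["grip_width"],o["finger_force"],o["ft_force"])
shift(.4833,.0005,.15,33.2)
```

```text
0.028224586366027635 39.54074800014496 [-0.60594673 -0.60577611 -1.45864063]
shift [-0.473 -1.827  0.255] yAxis 33.51 turn(tool) 0.011u (0.3deg) pos [0.6095 0.1408 0.1754] j7 -0.025 t 6.75
```

View pics/c3.png

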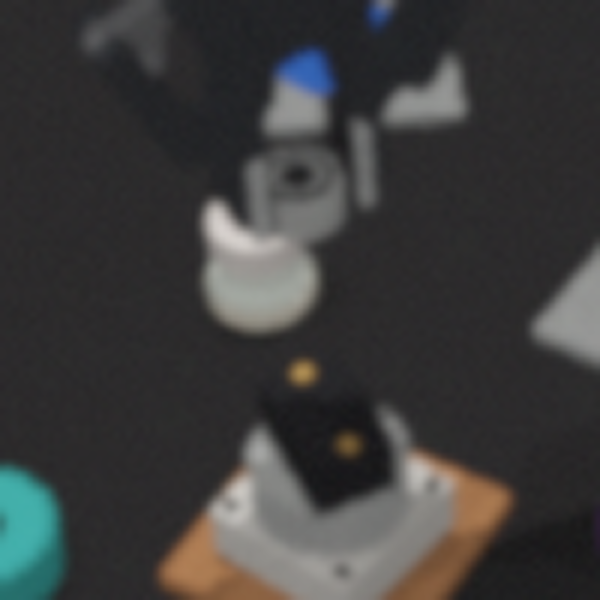

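The bearing is lifted cleanly and the block stays on the gear; its screws are at crop (303,372) and (348,444). Next I carry it to its board.

Request:
step_arm:
  moves:
    - [-0.05,-0.2,0,0,20]
    - [-0.13,-0.5,0,0,20]
    - [-0.2,-0.8,0,0,20]
    - [-0.23,-0.91,0,0,20]

```text
time_s: 7.15
position: [0.5433, 0.068, 0.1731]
tool_rot: [-1.488, -2.762, 0.01]
ft_force: [-0.4, 0.3, -0.9]
grip_width: 0.0279
finger_force: 39.6
```

Request:
step_arm:
  moves:
    - [-0.08,-0.3,0,0,20]
    - [-0.15,-0.6,0.1,0,20]
    - [-0.2,-0.8,0.4,0,20]
    - [-0.23,-0.9,0.7,0,20]
    - [-0.23,-0.91,0.9,0,20]
    - [-0.23,-0.91,1,0,20]
    - [-0.23,-0.91,1,0,20]
    - [-0.23,-0.91,1,0,20]

```text
time_s: 7.95
position: [0.4842, 0.003, 0.0756]
tool_rot: [1.485, 2.768, 0.002]
ft_force: [0.6, 1.1, -0.3]
grip_width: 0.028
finger_force: 39.7
```

Run:
```python
from h import *
print(unproj("side",[245-.4,208.7-.4],.1893),"tcp .6095 .1408 then")
shift(.4824,.0019,.0105,33.2)
g=grab_frame("side"); hsv=cv2.cvtColor(g,cv2.COLOR_RGB2HSV)
shift(.4824,.0019,.0105,33.2)
cv2.imwrite("pics/c4.png",crop("side",g,(310,225),45,6,0))
```

```text
[[0.61081148 0.13675904 0.1893    ]] tcp .6095 .1408 then
shift [ 0.    -0.022  0.651] yAxis 33.58 turn(tool) 0.013u (0.4deg) pos [0.4842 0.003  0.0756] j7 0.009 t 7.95
shift [ 0.003 -0.024  0.655] yAxis 33.57 turn(tool) 0.013u (0.4deg) pos [0.4844 0.0029 0.076 ] j7 0.009 t 8.0
```

View pics/c4.png

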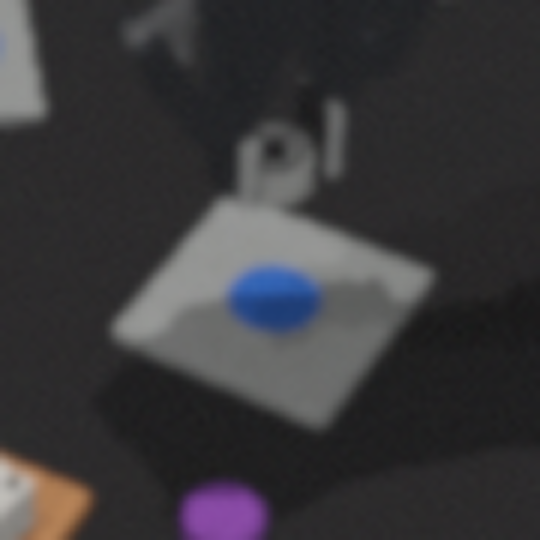

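Bearing top at crop (278,157), mark centre at crop (275,298). Working out the relative offset in the same camera.

Run:
```python
from h import *
b=unproj("side",[265+278/6-.4,180+157/6-.4],.0895)[0]; m=unproj("side",[265+275/6-.4,180+298/6-.4],.008)[0]
print(b,m,"offset bearing-tcp",b-[.4843,.003,.0895],"to go",m-b)
R=cv2.Rodrigues(get_obs()["tool_rot"])[0]; print("tool axes togo",R.T@(m-b)*10)
```

```text
[0.48329215 0.00576731 0.0895    ] [4.81753125e-01 3.95160654e-04 8.00000000e-03] offset bearing-tcp [-1.00784673e-03  2.76731204e-03  2.77555756e-17] to go [-0.00153903 -0.00537215 -0.0815    ]
tool axes togo [-0.03594029 -0.04409645  0.81493046]
```

Request:
step_arm:
  moves:
    - [-0.01,-0.02,0.2,0,20]
    - [-0.01,-0.02,0.4,0,20]
    - [-0.01,-0.02,0.55,0,20]
    - [-0.01,-0.02,0.61,0,20]
    - [-0.01,-0.02,0.63,0,20]
    - [-0.01,-0.02,0.64,0,20]
    - [-0.01,-0.02,0.65,0,20]
    - [-0.01,-0.02,0.65,0,20]

```text
time_s: 8.8
position: [0.4827, 0.0003, 0.0109]
tool_rot: [1.486, 2.767, 0.001]
ft_force: [-0.6, -0.2, -1.4]
grip_width: 0.0279
finger_force: 39.7
```

Run:
```python
from h import *
o=get_obs(); print(o["ft_force"],o["position"])
```

```text
[-0.62532465 -0.17777908 -1.38241826] [4.82730370e-01 2.68032843e-04 1.08636823e-02]
```

Request:
step_arm:
  moves:
    - [0,0,0.005,0,20]
    - [0,0,0.01,0,20]
    - [0,0,0.01,0,20]

```text
time_s: 9.1
position: [0.4826, 0.0002, 0.0101]
tool_rot: [1.486, 2.767, 0.0]
ft_force: [-0.7, -0.9, 4.7]
grip_width: 0.0284
finger_force: 40.1
```

Request:
step_arm:
  moves:
    - [0,0,0,0,30]
    - [0,0,0,0,40]
    - [0,0,0,0,60]
    - [0,0,0,0,80]
    - [0,0,0,0,80]
    - [0,0,-0.1,0,80]
    - [0,0,-0.4,0,80]
    - [0,0,-0.8,0,80]
    - [0,0,-1,0,80]

```text
time_s: 10.0
position: [0.4834, 0.0007, 0.1125]
tool_rot: [1.485, 2.765, 0.004]
ft_force: [0.0, -0.8, -0.1]
grip_width: 0.0684
finger_force: 0.0
```

Request:
step_arm:
  moves:
    - [-0.3,-0.2,-0.1,0,80]
    - [-0.6,-0.4,-0.2,0,80]
    - [-1,-0.7,-0.3,0,80]

```text
time_s: 10.3
position: [0.4799, -0.12, 0.1408]
tool_rot: [1.479, 2.77, 0.003]
ft_force: [0.8, -0.6, -0.5]
grip_width: 0.068
finger_force: 0.0
```

Request:
step_arm:
  moves:
    - [-0.3,-0.2,-0.1,0,80]
    - [-0.6,-0.4,-0.2,0,80]
    - [-1,-0.7,-0.3,0,80]
    - [-1,-0.7,-0.3,0,80]
    - [-1,-0.7,-0.3,0,80]

```text
time_s: 10.8
position: [0.4754, -0.2446, 0.1696]
tool_rot: [1.492, 2.764, -0.0]
ft_force: [0.2, 1.0, -1.4]
grip_width: 0.0686
finger_force: 0.0
```

```bash
cat > look.py <<'E'
import sys
from h import *
tag=sys.argv[1]; T=eval(sys.argv[2]); S=eval(sys.argv[3]); h=30
f=grab_frame("top");g=grab_frame("side")
cv2.imwrite(f"pics/t{tag}.png",f[...,::-1]);cv2.imwrite(f"pics/s{tag}.png",g[...,::-1])
row=lambda n,im,L:np.hstack([crop(n,im,c,h,6.5,0) for c in L])
cv2.imwrite(f"pics/v{tag}.png",cv2.resize(np.vstack([row("top",f,T),row("side",g,S)]),None,fx=.75,fy=.75,interpolation=cv2.INTER_AREA))
E
python3 look.py 5 "[(290,254),(228,196)]" "[(310,229),(251,262)]"; python3 -c "
from h import *
shift(.607,.142,.15,33.2)"
```

```text
shift [2.467 3.214 0.198] yAxis 33.62 turn(tool) 0.015u (0.4deg) pos [ 0.476  -0.2414  0.1694] j7 0.603 t 10.9
```

View pics/v5.png

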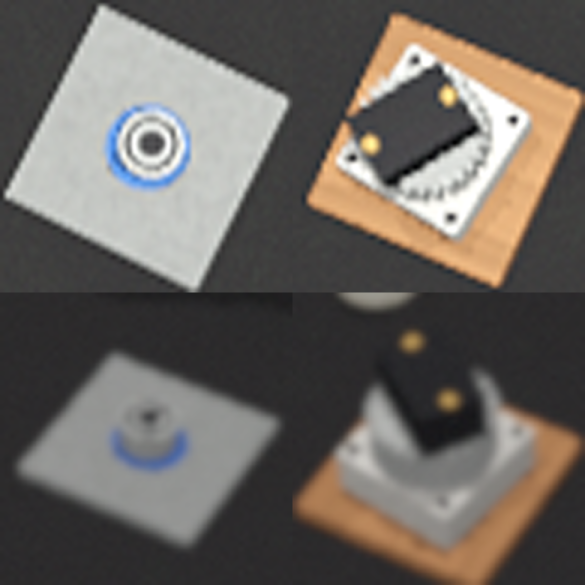

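The bearing lies inside its blue disc: top crop (151,144) against the ring centred at about (148,146). The block's screws are at top crop (371,145)/(448,96) and side crop (412,342)/(449,400).

Run:
```python
from h import *
k=4.875
def P(c,x,y,ox=0,oy=0): return (c[0]-30+(x-ox)/k-.4, c[1]-30+(y-oy)/k-.4)
print("bearing top",unproj("top",P((290,254),151,144),.024),"mark",unproj("top",P((290,254),148,146),.008))
print("bearing side",unproj("side",P((310,229),150,412,0,292.5),.024),"mark est .4819 .0008")
for n,L in (("top",[P((228,196),371,145,292.5),P((228,196),448,96,292.5)]),("side",[P((251,262),449,400,292.5,292.5),P((251,262),412,342,292.5,292.5)])):
    s=unproj(n,L,.084); d=s[1]-s[0]; print(n,s[:,:2],np.linalg.norm(d),s.mean(0),np.degrees(np.arctan2(d[1],d[0])))
c=unproj("top",[P((228,196),*q,292.5) for q in((347,122),(437,65),(481,128),(390,184))],.084); print(c[:,:2],c.mean(0))
for i in range(4):
    e=c[(i+1)%4]-c[i]; print(np.linalg.norm(e),np.degrees(np.arctan2(e[1],e[0])))
# boards' outer angles
for n in("top",):
    f=cv2.imread("pics/t5.png"); hsv=cv2.cvtColor(f,cv2.COLOR_BGR2HSV)
    for nm,(u,v) in dict(block=(408,282),flange=(182,294),gear=(356,181)).items():
        m=cv2.imread("pics/top0.png")[v-40:v+40,u-40:u+40]; g=cv2.cvtColor(m,cv2.COLOR_BGR2GRAY)
        t=((g>110)*255).astype(np.uint8); cs=max(cv2.findContours(t,cv2.RETR_EXTERNAL,cv2.CHAIN_APPROX_NONE)[0],key=cv2.contourArea)
        X=unproj(n,cs[:,0]+[u-40,v-40],.008)[:,:2]; r=cv2.minAreaRect((X*1e4).astype(np.float32)); print(nm,np.array(r[0])/10,np.array(r[1])/10,r[2])
```

```text
bearing top [[ 0.48517147 -0.00118349  0.024     ]] mark [[ 4.85101956e-01 -5.59182324e-05  8.00000000e-03]]
bearing side [[ 0.48276693 -0.00449056  0.024     ]] mark est .4819 .0008
top [[0.59827522 0.15960164]
 [0.61981022 0.12761727]] 0.03855847731345704 [0.60904272 0.14360946 0.084     ] -56.04772583070375
side [[0.59611254 0.1603993 ]
 [0.61729415 0.12810292]] 0.03862276018056746 [0.60670334 0.14425111 0.084     ] -56.741098071579465
[[0.60800779 0.17017082]
 [0.63313919 0.13273058]
 [0.60624448 0.11319323]
 [0.58171299 0.15095495]] [0.60727611 0.1417624  0.084     ]
0.04509279094880025 -56.12889120103803
0.03324204556898887 -144.00390861850087
0.04503045829149103 123.00932966924647
0.032567870449828555 36.15881143787536
block [ 427.62587891 -259.30524902] [96.75340576 97.03574219] 28.229097366333008
flange [393.30358887 234.96391602] [96.60111084 96.57655029] 63.69599914550781
gear [ 648.45039062 -142.36970215] [97.52646484 96.0882019 ] 13.20673942565918
```

Request:
step_arm:
  moves:
    - [0.15,0.2,0,0,80]
    - [0.4,0.5,0,0,80]
    - [0.62,0.805,0,0,80]

```text
time_s: 11.2
position: [0.5088, -0.1436, 0.1692]
tool_rot: [-1.483, -2.769, -0.001]
ft_force: [0.2, 0.7, 0.6]
grip_width: 0.068
finger_force: 0.0
```

Request:
step_arm:
  moves:
    - [0.2,0.27,0,0,80]
    - [0.4,0.54,0,0,80]
    - [0.62,0.805,0,0,80]

```text
time_s: 11.5
position: [0.5417, -0.047, 0.1693]
tool_rot: [-1.481, -2.77, -0.001]
ft_force: [0.6, 0.5, -0.2]
grip_width: 0.0685
finger_force: 0.0
```

Request:
step_arm:
  moves:
    - [0.2,0.27,0,0,80]
    - [0.4,0.54,0,0,80]
    - [0.62,0.805,0,0,80]

```text
time_s: 11.8
position: [0.5742, 0.049, 0.1692]
tool_rot: [-1.481, -2.77, -0.0]
ft_force: [0.3, -0.8, 0.4]
grip_width: 0.0685
finger_force: 0.0
```

Request:
step_arm:
  moves:
    - [0.2,0.27,0,0,80]
    - [0.4,0.54,0,0,80]
    - [0.62,0.805,0.2,0,80]
    - [0.62,0.805,0.5,0,80]
    - [0.62,0.805,0.6,0,80]
    - [0.62,0.805,0.6,0,80]
    - [0.62,0.805,0.6,0,80]

```text
time_s: 12.5
position: [0.6078, 0.1414, 0.1099]
tool_rot: [1.487, 2.767, 0.0]
ft_force: [0.0, 0.7, 0.9]
grip_width: 0.0682
finger_force: 0.0
```

```bash
python3 -c "
from h import *
shift(.6072,.143,.0625,33.7)"
```

```text
shift [0.017 0.004 0.474] yAxis 33.49 turn(tool) -0.007u (-0.2deg) pos [0.6078 0.1414 0.1099] j7 -0.084 t 12.5
```

Request:
step_arm:
  moves:
    - [0.02,0,0.15,0,80]
    - [0.02,0,0.35,0,80]
    - [0.02,0,0.47,0,80]
    - [0.02,0,0.47,0,60]
    - [0.02,0,0.47,0,45]
    - [0.02,0,0.47,0,38]
    - [0.02,0,0.47,0,30]
    - [0.02,0,0.47,0,20]
    - [0.02,0,0.47,0,20]
    - [0.02,0,0.47,0,20]
  grip_force: 50

```text
time_s: 13.5
position: [0.6073, 0.1438, 0.0633]
tool_rot: [1.486, 2.766, 0.003]
ft_force: [-0.5, 0.3, 6.1]
grip_width: 0.0311
finger_force: 51.3
```

Request:
step_arm:
  moves:
    - [0,0,-0.05,0,20]
    - [0,0,-0.2,0,20]
    - [0,0,-0.5,0,20]
    - [0,0,-0.8,0,20]
    - [0,0,-0.9,0,20]
    - [0,0,-0.9,0,20]
    - [0,0,-0.9,0,20]

```text
time_s: 14.2
position: [0.6056, 0.1427, 0.1511]
tool_rot: [-1.486, -2.766, 0.003]
ft_force: [-0.5, -0.3, -1.7]
grip_width: 0.0313
finger_force: 50.7
```

Run:
```python
from h import *
g=grab_frame("side"); cv2.imwrite("pics/s6.png",g[...,::-1])
hsv=cv2.cvtColor(g,cv2.COLOR_RGB2HSV)
m=cv2.inRange(hsv,(15,80,90),(35,255,255)); n,l,st,ce=cv2.connectedComponentsWithStats(m)
print([(s[4],c.round(1)) for s,c in zip(st[1:],ce[1:]) if s[4]>3 and 200<c[0]<300 and 150<c[1]<260])
shift(.4267,-.259,.15,-61.8)
```

```text
[(np.int32(9), array([243.3, 211.1])), (np.int32(5), array([251.8, 223.4]))]
shift [-2.362 -3.707  0.016] yAxis 33.52 turn(tool) -2.956u (-84.7deg) pos [0.6054 0.1426 0.1505] j7 -0.059 t 14.25
```

Request:
step_arm:
  moves:
    - [-0.1,-0.2,0,0,20]
    - [-0.3,-0.5,0,0,20]
    - [-0.45,-0.75,0,0,20]
    - [-0.59,-0.93,0,0,20]

```text
time_s: 14.65
position: [0.5593, 0.0404, 0.1502]
tool_rot: [-1.486, -2.764, 0.006]
ft_force: [-0.7, 0.1, -0.6]
grip_width: 0.0313
finger_force: 50.7
```

Request:
step_arm:
  moves:
    - [-0.2,-0.3,0,0,20]
    - [-0.4,-0.6,0,0,20]
    - [-0.59,-0.93,0,0,20]

```text
time_s: 14.95
position: [0.5152, -0.0589, 0.1506]
tool_rot: [-1.485, -2.766, 0.001]
ft_force: [-0.1, -0.5, -0.8]
grip_width: 0.0311
finger_force: 50.7
```

Request:
step_arm:
  moves:
    - [-0.2,-0.3,0,0,20]
    - [-0.4,-0.6,0,0,20]
    - [-0.59,-0.93,0,0,20]

```text
time_s: 15.25
position: [0.4703, -0.1593, 0.1508]
tool_rot: [-1.485, -2.766, -0.0]
ft_force: [-0.1, 0.7, -1.8]
grip_width: 0.0307
finger_force: 50.7
```

Request:
step_arm:
  moves:
    - [-0.2,-0.3,0,0,20]
    - [-0.35,-0.55,0,0,20]
    - [-0.5,-0.8,0,0,20]
    - [-0.59,-0.93,0,0,20]
    - [-0.59,-0.93,0,0,20]

```text
time_s: 15.75
position: [0.4241, -0.2614, 0.1504]
tool_rot: [-1.493, -2.76, 0.002]
ft_force: [-0.0, -0.1, -1.2]
grip_width: 0.0312
finger_force: 50.7
```

Request:
step_arm:
  moves:
    - [0,0,0,0.2,20]
    - [0,0,0,0.4,20]
    - [0,0,0,0.6,20]
    - [0,0,0,0.83,20]

```text
time_s: 16.15
position: [0.4269, -0.2568, 0.1513]
tool_rot: [-2.026, -2.398, -0.002]
ft_force: [-0.0, -0.3, -0.8]
grip_width: 0.0311
finger_force: 50.6
```

Request:
step_arm:
  moves:
    - [0,0,0,0.2,20]
    - [0,0,0,0.4,20]
    - [0,0,0,0.6,20]
    - [0,0,0,0.83,20]

```text
time_s: 16.55
position: [0.427, -0.2567, 0.1513]
tool_rot: [-2.476, -1.93, -0.001]
ft_force: [-0.3, -0.4, -1.0]
grip_width: 0.0306
finger_force: 50.6
```

Request:
step_arm:
  moves:
    - [0,0,0,0.2,20]
    - [0,0,0,0.4,20]
    - [0,0,0,0.6,20]
    - [0,0,0,0.83,20]

```text
time_s: 16.95
position: [0.427, -0.2566, 0.1513]
tool_rot: [-2.821, -1.378, -0.0]
ft_force: [-0.7, 0.5, -1.0]
grip_width: 0.0308
finger_force: 50.6
```

Request:
step_arm:
  moves:
    - [0,0,0,0.2,20]
    - [0,0,0,0.4,20]
    - [0,0,0,0.6,20]
    - [0,0,0,0.83,20]
    - [0,0,0,0.83,20]
    - [0,0,0,0.83,20]

```text
time_s: 17.55
position: [0.4269, -0.2574, 0.1516]
tool_rot: [-3.043, -0.777, 0.001]
ft_force: [0.0, 0.2, -0.9]
grip_width: 0.031
finger_force: 50.6
```

Run:
```python
from h import *
def scr(L,z,tcp,R):
    s=unproj("side",L,z); m=s.mean(0); d=s[1]-s[0]
    print("mid",m,"len",np.linalg.norm(d),"ang",np.degrees(np.arctan2(d[1],d[0])),"off tool mm",(R.T@(m+[.0012,0,0]-np.r_[tcp,z]))*1e3)
R0=cv2.Rodrigues(np.array([-1.486,-2.766,.003]))[0]
scr([(243.3,211.1),(251.8,223.4)],.1718,[.6056,.1427],R0)
shift(.4267,-.259,.15,-61.8)
g=grab_frame("side"); cv2.imwrite("pics/s7.png",g[...,::-1])
hsv=cv2.cvtColor(g,cv2.COLOR_RGB2HSV); o=get_obs(); p=o["position"]
u,v=proj("side",p)[0]; print(u,v)
m=cv2.inRange(hsv,(15,80,90),(35,255,255)); n,l,st,ce=cv2.connectedComponentsWithStats(m)
L=[(s[4],c.round(1)) for s,c in zip(st[1:],ce[1:]) if s[4]>2 and abs(c[0]-u)<30 and abs(c[1]-v)<30]; print(L)
if len(L)==2: scr([L[0][1],L[1][1]],p[2]+.0207,p[:2],cv2.Rodrigues(o["tool_rot"])[0])
cv2.imwrite("pics/c7.png",crop("side",g,(u,v+10),45,6,0))
```

```text
mid [0.60499894 0.14319676 0.1718    ] len 0.040331618436124095 ang 123.60031651047022 off tool mm [ 0.08356525  0.77363249 -0.00187351]
shift [-0.01   0.013  0.016] yAxis -61.34 turn(tool) 0.016u (0.5deg) pos [ 0.4269 -0.2574  0.1516] j7 -0.676 t 17.55
339.0482765919003 122.1651790721701
[]
```

View pics/c7.png

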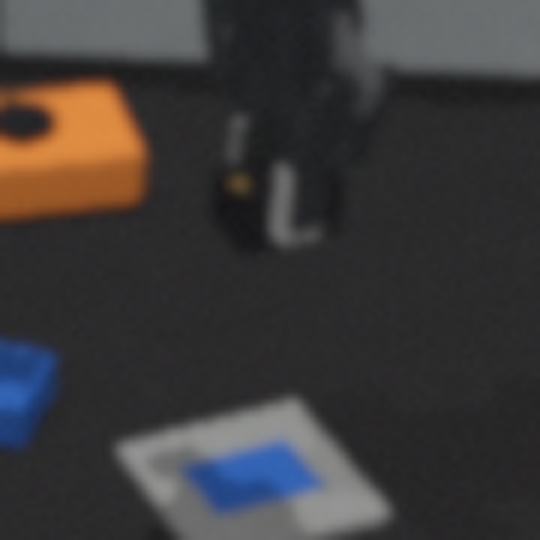

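The screw at crop (238,183) and the grey pads show the block held lengthwise along the mark's long side. The measured grasp offset is under 1 mm. Lower it.

Request:
step_arm:
  moves:
    - [-0.01,0.01,0.2,0.015,20]
    - [-0.01,0.01,0.5,0.015,20]
    - [-0.01,0.01,0.8,0.015,20]
    - [-0.01,0.01,1,0.015,20]
    - [-0.01,0.01,1,0.015,20]
    - [-0.01,0.01,1,0.015,20]

```text
time_s: 18.2
position: [0.4266, -0.26, 0.0522]
tool_rot: [-3.048, -0.761, -0.0]
ft_force: [0.1, 0.3, -0.9]
grip_width: 0.0308
finger_force: 50.6
```

```bash
python3 -c "
from h import *
shift(.4267,-.259,.0133,-61.8)"
```

```text
shift [ 0.006 -0.008  0.389] yAxis -61.96 turn(tool) -0.006u (-0.2deg) pos [ 0.4266 -0.26    0.0522] j7 -0.716 t 18.2
```

Request:
step_arm:
  moves:
    - [0,-0.01,0.15,0,20]
    - [0,-0.01,0.28,0,20]
    - [0,-0.01,0.34,0,20]
    - [0,-0.01,0.36,0,20]
    - [0,-0.01,0.37,0,20]
    - [0,-0.01,0.375,0,20]
    - [0,-0.01,0.38,0,20]

```text
time_s: 18.9
position: [0.4262, -0.2595, 0.0147]
tool_rot: [3.048, 0.759, 0.001]
ft_force: [-0.2, -0.6, -1.2]
grip_width: 0.0312
finger_force: 50.6
```

Request:
step_arm:
  moves:
    - [0,0,0.004,0,20]
    - [0,0,0.008,0,20]
    - [0,0,0.012,0,20]
    - [0,0,0.012,0,20]

```text
time_s: 19.3
position: [0.4259, -0.2593, 0.0133]
tool_rot: [3.048, 0.759, 0.0]
ft_force: [-0.1, 0.2, 2.1]
grip_width: 0.031
finger_force: 51.1
```

Request:
step_arm:
  moves:
    - [0,0,0,0,30]
    - [0,0,0,0,45]
    - [0,0,0,0,60]
    - [0,0,0,0,80]
    - [0,0,0,0,90]
    - [0,0,0,0,100]
    - [0,0,-0.2,0,100]
    - [0,0,-0.6,0,100]
    - [0,0,-1,0,100]

```text
time_s: 20.2
position: [0.4251, -0.2589, 0.1135]
tool_rot: [-3.047, -0.759, 0.003]
ft_force: [0.4, -0.7, -0.6]
grip_width: 0.0853
finger_force: 0.0
```

Request:
step_arm:
  moves:
    - [0,0,-0.2,0,100]
    - [-0.3,-0.3,-0.4,0,100]
    - [-0.6,-0.6,-0.5,0,100]
    - [-0.8,-0.8,-0.5,0,100]
    - [-1,-1,-0.5,0,100]
    - [-1,-1,-0.5,0,100]

```text
time_s: 20.8
position: [0.2857, -0.2161, 0.1627]
tool_rot: [-3.046, -0.756, 0.007]
ft_force: [-0.2, 0.8, 0.1]
grip_width: 0.0854
finger_force: 0.0
```

```bash
python3 look.py 8 "[(408,282),(228,200)]" "[(335,162),(251,266)]"; python3 -c "
from h import *
shift(.609,.14,.15,33)"
```

```text
shift [ 4.49  -1.671  0.133] yAxis -62.05 turn(tool) 2.965u (84.9deg) pos [ 0.2907 -0.2181  0.1632] j7 -0.599 t 20.9
```

View pics/v8.png

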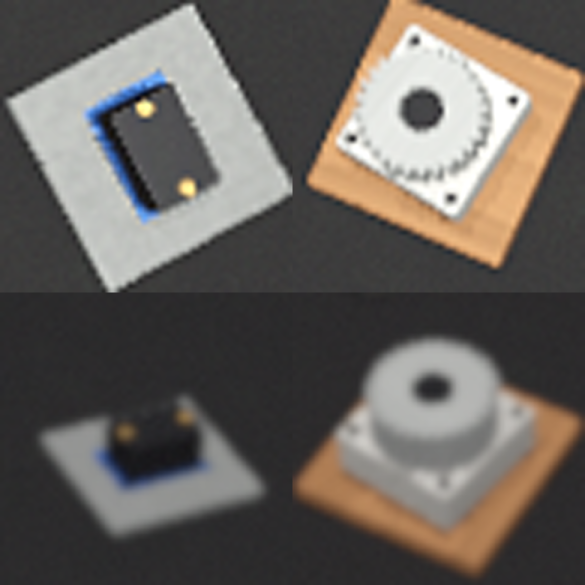

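Block sits in its rectangle, lined up: its screws are at top crop (145,108) and (188,187). The gear is bare: its hole is at top crop (421,110) and side crop (432,387), and the flange holes are visible too. Measuring.

Run:
```python
from h import *
k=4.875
def P(c,x,y,ox=0,oy=0): return (c[0]-30+(x-ox)/k-.4, c[1]-30+(y-oy)/k-.4)
s=unproj("top",[P((408,282),145,108),P((408,282),188,187)],.034); d=s[1]-s[0]; print("block",s.mean(0),np.degrees(np.arctan2(d[1],d[0])),"mark top .4278 -.2591, 28.2")
s=unproj("side",[P((335,162),125,432,0,292.5),P((335,162),184,418,0,292.5)],.034); d=s[1]-s[0]; print("block side",s.mean(0),np.degrees(np.arctan2(d[1],d[0])),"mark side .4255 -.2590")
print("gear",unproj("top",P((228,200),421,110,292.5),.058),unproj("side",P((251,266),432,387,292.5,292.5),.058))
f=unproj("top",[P((228,200),*q,292.5) for q in((415,40),(513,100),(450,198),(349,137))],.034); print("flange",f.mean(0))
for i in range(4):
    e=f[(i+1)%4]-f[i]; print(np.linalg.norm(e),np.degrees(np.arctan2(e[1],e[0]))%90)
shift(.609,.14,.15,-30.3)
```

```text
block [ 0.4271169  -0.25934444  0.034     ] -151.48571466268467 mark top .4278 -.2591, 28.2
block side [ 0.4251871  -0.25785845  0.034     ] -153.5237519899813 mark side .4255 -.2590
gear [[0.60982794 0.14192228 0.058     ]] [[0.60767571 0.14175989 0.058     ]]
flange [0.61029074 0.14009178 0.034     ]
0.05189699884400571 59.19897891460505
0.05177992318969896 58.99226784499865
0.053004210019730436 59.81480808524136
0.052365193009221385 57.78632177004033
shift [ 4.49  -1.671  0.133] yAxis -62.05 turn(tool) -1.108u (-31.8deg) pos [ 0.2907 -0.2181  0.1632] j7 -0.599 t 20.9
```

Request:
step_arm:
  moves:
    - [0.2,-0.08,0,0,100]
    - [0.55,-0.2,0,0,100]
    - [0.9,-0.338,0,0,100]

```text
time_s: 21.2
position: [0.3567, -0.1457, 0.1631]
tool_rot: [3.048, 0.756, 0.003]
ft_force: [-0.4, -0.4, 0.8]
grip_width: 0.0851
finger_force: 0.0
```

Request:
step_arm:
  moves:
    - [0.3,-0.11,0,0,100]
    - [0.6,-0.22,0,0,100]
    - [0.9,-0.338,0,0,100]

```text
time_s: 21.5
position: [0.4204, -0.0723, 0.1629]
tool_rot: [3.048, 0.761, 0.003]
ft_force: [0.1, -0.5, 0.1]
grip_width: 0.0852
finger_force: 0.0
```

Request:
step_arm:
  moves:
    - [0.3,-0.11,0,0,100]
    - [0.6,-0.22,0,0,100]
    - [0.9,-0.338,0,0,100]

```text
time_s: 21.8
position: [0.4838, 0.0, 0.1628]
tool_rot: [-3.048, -0.761, -0.002]
ft_force: [0.4, -0.2, -0.2]
grip_width: 0.0855
finger_force: 0.0
```

Request:
step_arm:
  moves:
    - [0.3,-0.11,0,0,100]
    - [0.6,-0.22,0,0,100]
    - [0.9,-0.338,0,0,100]

```text
time_s: 22.1
position: [0.5472, 0.0722, 0.1626]
tool_rot: [-3.048, -0.76, -0.002]
ft_force: [0.8, -0.3, -0.8]
grip_width: 0.0855
finger_force: 0.0
```

Request:
step_arm:
  moves:
    - [0.3,-0.11,0,0,100]
    - [0.6,-0.22,0,0,100]
    - [0.9,-0.338,0,0,100]
    - [0.9,-0.338,0,0,100]

```text
time_s: 22.5
position: [0.6114, 0.1492, 0.1623]
tool_rot: [-3.042, -0.768, -0.007]
ft_force: [-0.2, 0.1, -0.9]
grip_width: 0.0854
finger_force: 0.0
```

Request:
step_arm:
  moves:
    - [0,0,0,-0.2,100]
    - [0,0,0,-0.4,100]
    - [0,0,0,-0.54,100]

```text
time_s: 22.8
position: [0.6091, 0.1423, 0.1624]
tool_rot: [2.916, 1.167, -0.001]
ft_force: [-0.8, -0.3, -1.0]
grip_width: 0.0853
finger_force: 0.0
```

Request:
step_arm:
  moves:
    - [0,0,0.1,-0.2,100]
    - [0,0,0.4,-0.4,100]
    - [0,0,0.7,-0.54,100]
    - [0,0,0.7,-0.54,100]
    - [0,0,0.7,-0.54,100]

```text
time_s: 23.3
position: [0.6089, 0.1423, 0.0928]
tool_rot: [-2.737, -1.542, 0.001]
ft_force: [0.5, 0.2, 0.6]
grip_width: 0.0855
finger_force: 0.0
```

```bash
python3 -c "
from h import *
shift(.6088,.1418,.042,-31)"
```

```text
shift [-0.005  0.002  0.508] yAxis -31.19 turn(tool) -0.006u (-0.2deg) pos [0.6089 0.1423 0.0928] j7 -1.043 t 23.3
```

Request:
step_arm:
  moves:
    - [0,0,0.2,0,100]
    - [0,0,0.4,0,100]
    - [0,0,0.52,0,100]
    - [0,0,0.54,0,100]
    - [0,0,0.54,0,80]
    - [0,0,0.54,0,70]
    - [0,0,0.54,0,60]
    - [0,0,0.54,0,50]
    - [0,0,0.54,0,50]
    - [0,0,0.54,0,50]
  grip_force: 70

```text
time_s: 24.3
position: [0.6095, 0.143, 0.041]
tool_rot: [2.735, 1.544, 0.004]
ft_force: [-1.6, 0.3, 5.3]
grip_width: 0.0558
finger_force: 73.7
```

Request:
step_arm:
  moves:
    - [0,0,-0.05,0,50]
    - [0,0,-0.15,0,50]
    - [0,0,-0.4,0,50]
    - [0,0,-0.7,0,50]
    - [0,0,-0.9,0,50]
    - [0,0,-0.9,0,50]
    - [0,0,-0.9,0,50]

```text
time_s: 25.0
position: [0.6082, 0.1422, 0.1288]
tool_rot: [2.735, 1.545, -0.001]
ft_force: [0.6, 0.2, -4.2]
grip_width: 0.0554
finger_force: 75.0
```

Run:
```python
from h import *
p=get_obs()["position"]
g=grab_frame("side"); u,v=proj("side",p)[0]
cv2.imwrite("pics/c9.png",crop("side",g,(u,v+15),50,6,0)); print(int(u)-50,int(v+15)-50,p)
shift(.6474,-.1421,.13,-31)
```

```text
197 196 [0.60821864 0.14218259 0.12877299]
shift [-2.227  1.808 -0.021] yAxis -31.09 turn(tool) -0.003u (-0.1deg) pos [0.6075 0.1419 0.1277] j7 -1.028 t 25.05
```

View pics/c9.png

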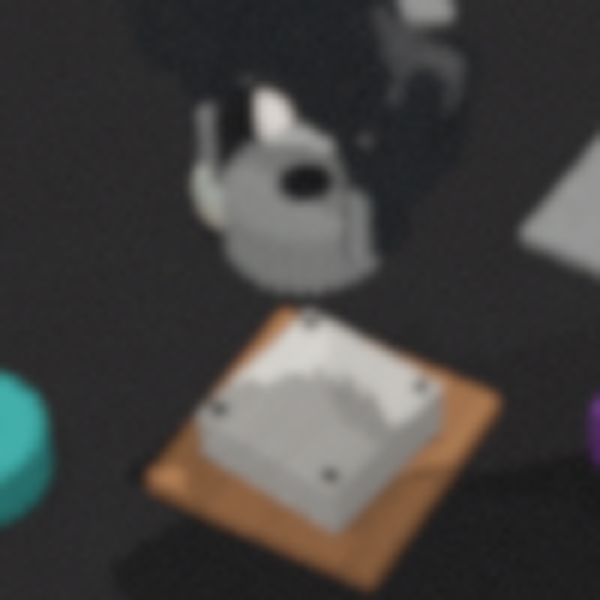

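Gear held; hole at crop (305,182), and the flange stays put. The white bottle lies below the path, so I carry it higher.

Request:
step_arm:
  moves:
    - [-0.05,0.04,-0.2,0,50]
    - [-0.2,0.15,-0.35,0,50]
    - [-0.45,0.35,-0.4,0,50]
    - [-0.74,0.6,-0.4,0,50]

```text
time_s: 25.45
position: [0.6212, 0.0495, 0.1683]
tool_rot: [-2.73, -1.55, 0.001]
ft_force: [1.1, 0.1, -3.9]
grip_width: 0.0558
finger_force: 75.2
```

Request:
step_arm:
  moves:
    - [-0.25,0.2,0,0,50]
    - [-0.5,0.4,0,0,50]
    - [-0.74,0.6,0,0,50]

```text
time_s: 25.75
position: [0.6337, -0.0479, 0.1666]
tool_rot: [-2.734, -1.544, 0.006]
ft_force: [0.2, 0.7, -2.7]
grip_width: 0.055
finger_force: 75.2
```

Request:
step_arm:
  moves:
    - [-0.25,0.2,0,0,50]
    - [-0.45,0.36,0,0,50]
    - [-0.62,0.5,0,0,50]
    - [-0.74,0.6,0,0,50]
    - [-0.74,0.6,0,0,50]
    - [-0.74,0.6,0,0,50]
    - [-0.74,0.6,0,0,50]

```text
time_s: 26.45
position: [0.6482, -0.1376, 0.1687]
tool_rot: [-2.731, -1.548, -0.001]
ft_force: [0.0, 0.5, -3.7]
grip_width: 0.0551
finger_force: 75.3
```

Run:
```python
from h import *
b=unproj("side",(247.4,225.9),.1458)[0]+[.0012,0,0]; print("gear-tcp",(b-[.6082,.1422,.1458])*1e3)
shift(.6474,-.1421,.0155,-31)
```

```text
gear-tcp [-1.56713854e-01 -5.22524147e-01  2.77555756e-14]
shift [-0.046  0.019  1.532] yAxis -30.89 turn(tool) 0.004u (0.1deg) pos [ 0.6482 -0.1376  0.1687] j7 -0.563 t 26.45
```

Request:
step_arm:
  moves:
    - [-0.02,0.01,0.2,0,50]
    - [-0.04,0.02,0.5,0,50]
    - [-0.04,0.02,0.8,0,50]
    - [-0.04,0.02,1,0,50]
    - [-0.04,0.02,1,0,50]
    - [-0.04,0.02,1,0,50]

```text
time_s: 27.05
position: [0.6485, -0.1434, 0.0695]
tool_rot: [-2.733, -1.547, -0.002]
ft_force: [0.9, -0.7, -3.4]
grip_width: 0.0556
finger_force: 75.3
```

```bash
python3 -c "
from h import *
shift(.6475,-.1417,.0155,-31)"
```

```text
shift [ 0.009 -0.017  0.54 ] yAxis -30.97 turn(tool) 0.001u (0.0deg) pos [ 0.6485 -0.1434  0.0695] j7 -0.593 t 27.05
```

Request:
step_arm:
  moves:
    - [0.01,-0.01,0.2,0,50]
    - [0.01,-0.01,0.36,0,50]
    - [0.01,-0.01,0.46,0,50]
    - [0.01,-0.01,0.5,0,50]
    - [0.01,-0.01,0.52,0,50]
    - [0.01,-0.01,0.53,0,50]
    - [0.01,-0.01,0.53,0,50]

```text
time_s: 27.75
position: [0.648, -0.1437, 0.0164]
tool_rot: [2.735, 1.545, 0.001]
ft_force: [-1.1, -0.8, -3.4]
grip_width: 0.0553
finger_force: 75.5
```

Request:
step_arm:
  moves:
    - [0.014,-0.014,0,0,50]
    - [0.014,-0.014,0.004,0,50]
    - [0.014,-0.014,0.008,0,50]
    - [0.014,-0.014,0.012,0,50]
    - [0.014,-0.014,0.012,0,50]

```text
time_s: 28.25
position: [0.6472, -0.1417, 0.0151]
tool_rot: [2.735, 1.545, 0.0]
ft_force: [-0.8, -0.0, -1.1]
grip_width: 0.055
finger_force: 75.8
```

Request:
step_arm:
  moves:
    - [0,0,0.005,0,50]
    - [0,0,0.005,0,50]

```text
time_s: 28.45
position: [0.6472, -0.1416, 0.0151]
tool_rot: [2.735, 1.545, 0.0]
ft_force: [-2.0, 1.0, 3.4]
grip_width: 0.0554
finger_force: 76.1
```

Request:
step_arm:
  moves:
    - [0,0,0,0,70]
    - [0,0,0,0,80]
    - [0,0,0,0,100]
    - [0,0,0,0,100]
    - [0,0,0,0,100]
    - [0,0,-0.1,0,100]
    - [0,0,-0.3,0,100]
    - [0,0,-0.7,0,100]
    - [0,0,-1,0,100]
    - [0,0,-1,0,100]

```text
time_s: 29.45
position: [0.651, -0.1419, 0.1207]
tool_rot: [2.729, 1.541, 0.015]
ft_force: [0.4, 0.1, 1.0]
grip_width: 0.0852
finger_force: 0.0
```

```bash
python3 look.py 10 "[(356,178),(228,202)]" "[(252,185),(251,270)]"; python3 -c "
from h import *
shift(.6091,.1401,.15,-31)"
```

```text
shift [ 2.216 -1.784 -0.344] yAxis -31.09 turn(tool) -0.003u (-0.1deg) pos [ 0.6476 -0.1418  0.1158] j7 -0.582 t 29.55
```

View pics/v10.png

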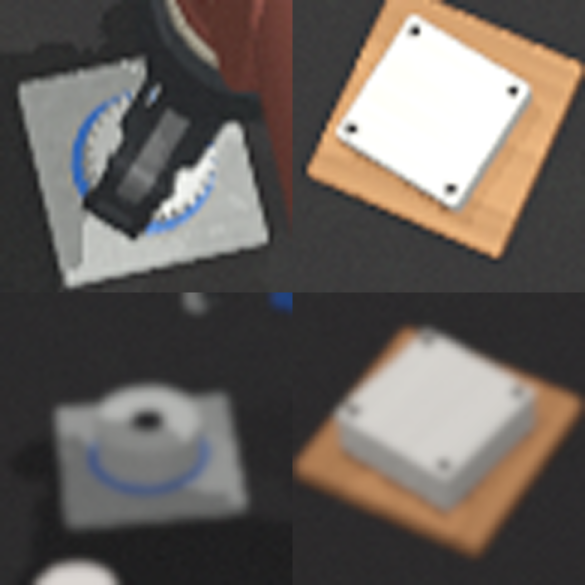

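Gear lies centred in its ring (side crop, ring around (150,453)). The flange is bare, with holes at top crop (415,31), (513,90), (451,188), (351,128). Measuring it by mask.

Run:
```python
from h import *
k=4.875
c=(228,202)
f=unproj("top",[(c[0]-30+(x-292.5)/k-.4,c[1]-30+y/k-.4) for x,y in((415,31),(513,90),(451,188),(351,128))],.034); print("holes",f.mean(0),[np.degrees(np.arctan2(*(f[(i+1)%4]-f[i])[1::-1]))%90 for i in range(4)])
c=(251,270)
f=unproj("side",[(c[0]-30+(x-292.5)/k-.4,c[1]-30+(y-292.5)/k-.4) for x,y in((428,341),(519,392),(444,463),(350,410))],.034); print("side",f.mean(0),[np.degrees(np.arctan2(*(f[(i+1)%4]-f[i])[1::-1]))%90 for i in range(4)])
im=cv2.imread("pics/t10.png"); hsv=cv2.cvtColor(im,cv2.COLOR_BGR2HSV); m=((hsv[...,1]<40)&(hsv[...,2]>215)).astype(np.uint8)[160:240,190:270]*255
cs=max(cv2.findContours(m,cv2.RETR_EXTERNAL,cv2.CHAIN_APPROX_NONE)[0],key=cv2.contourArea)
X=unproj("top",cs[:,0]+[190,160],.034)[:,:2]; r=cv2.minAreaRect((X*1e4).astype(np.float32)); print("mask",np.array(r[0])/10,np.array(r[1])/10,r[2])
shift(.6088,.1402,.15,-31)
```

```text
holes [0.61018207 0.13975362 0.034     ] [np.float64(59.623305458447746), np.float64(59.410755186540484), np.float64(59.9775595827341), np.float64(58.610621912140545)]
side [0.60766722 0.14012412 0.034     ] [np.float64(59.50410955098957), np.float64(57.914859412148296), np.float64(60.60212857899284), np.float64(57.63514235507823)]
mask [610.04550781 139.86556396] [63.471875   63.59011841] 59.22432327270508
shift [ 2.215 -1.787 -0.344] yAxis -31.09 turn(tool) -0.003u (-0.1deg) pos [ 0.6476 -0.1418  0.1158] j7 -0.582 t 29.55
```

Request:
step_arm:
  moves:
    - [0,0,-0.3,0,100]
    - [0.15,-0.12,-0.4,0,100]
    - [0.45,-0.36,-0.4,0,100]
    - [0.74,-0.596,-0.4,0,100]

```text
time_s: 29.95
position: [0.6334, -0.0452, 0.1537]
tool_rot: [-2.735, -1.543, -0.0]
ft_force: [0.2, 0.9, -0.7]
grip_width: 0.0853
finger_force: 0.0
```

Request:
step_arm:
  moves:
    - [0.25,-0.2,0,0,100]
    - [0.5,-0.4,0,0,100]
    - [0.74,-0.596,0,0,100]

```text
time_s: 30.25
position: [0.6197, 0.0501, 0.1532]
tool_rot: [-2.732, -1.547, 0.002]
ft_force: [-0.6, 0.3, 0.3]
grip_width: 0.0855
finger_force: 0.0
```

Request:
step_arm:
  moves:
    - [0.25,-0.2,0,-0.01,100]
    - [0.5,-0.4,0.2,-0.01,100]
    - [0.74,-0.596,0.5,-0.01,100]
    - [0.74,-0.596,0.9,-0.01,100]
    - [0.74,-0.596,1,-0.01,100]
    - [0.74,-0.596,1,-0.01,100]
    - [0.74,-0.596,1,-0.01,100]

```text
time_s: 30.95
position: [0.6094, 0.1402, 0.0552]
tool_rot: [2.732, 1.55, 0.002]
ft_force: [0.6, 0.1, 1.2]
grip_width: 0.0851
finger_force: 0.0
```

```bash
python3 -c "
from h import *
shift(.6089,.140,.0165,-30.8)"
```

```text
shift [-0.004 -0.004  0.387] yAxis -30.88 turn(tool) -0.003u (-0.1deg) pos [0.6094 0.1402 0.0552] j7 -1.051 t 30.95
```

Request:
step_arm:
  moves:
    - [0,0,0.15,0,100]
    - [0,0,0.3,0,100]
    - [0,0,0.37,0,100]
    - [0,0,0.38,0,100]
    - [0,0,0.38,0,85]
    - [0,0,0.38,0,75]
    - [0,0,0.38,0,65]
    - [0,0,0.38,0,55]
    - [0,0,0.38,0,55]
    - [0,0,0.38,0,55]
  grip_force: 70

```text
time_s: 31.95
position: [0.6091, 0.141, 0.0173]
tool_rot: [2.731, 1.552, 0.002]
ft_force: [-0.6, -0.7, 6.1]
grip_width: 0.0618
finger_force: 77.4
```

Request:
step_arm:
  moves:
    - [0,0,-0.05,0,55]
    - [0,0,-0.15,0,55]
    - [0,0,-0.4,0,55]
    - [0,0,-0.7,0,55]
    - [0,0,-0.9,0,55]
    - [0,0,-0.9,0,55]
    - [0,0,-0.9,0,55]

```text
time_s: 32.65
position: [0.6081, 0.1404, 0.106]
tool_rot: [-2.732, -1.552, 0.001]
ft_force: [-0.4, 0.1, -3.1]
grip_width: 0.0617
finger_force: 77.1
```

Run:
```python
from h import *
p=get_obs()["position"]
g=grab_frame("side"); u,v=proj("side",p)[0]
cv2.imwrite("pics/c11.png",crop("side",g,(u,v+15),50,6,0)); print(int(u)-50,int(v+15)-50,p)
shift(.3922,.2354,.11,-26.3)
```

```text
197 204 [0.60808092 0.14042701 0.1059725 ]
shift [-0.284 -2.337 -0.045] yAxis -30.80 turn(tool) -0.157u (-4.5deg) pos [0.6074 0.1402 0.105 ] j7 -1.03 t 32.7
```

View pics/c11.png

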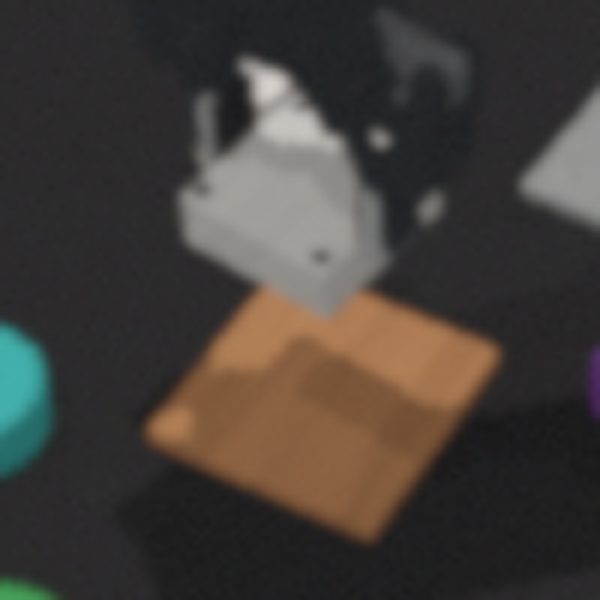

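Flange held level; near-side holes at crop (203,188) and (320,256), stand empty. Carry on.

Request:
step_arm:
  moves:
    - [-0.02,-0.15,0,0,55]
    - [-0.05,-0.4,0,0,55]
    - [-0.07,-0.6,0,0,55]
    - [-0.095,-0.78,0,0,55]

```text
time_s: 33.1
position: [0.5343, 0.1726, 0.1044]
tool_rot: [-2.73, -1.552, 0.006]
ft_force: [0.2, 0.7, -2.4]
grip_width: 0.0623
finger_force: 77.1
```

Request:
step_arm:
  moves:
    - [-0.03,-0.25,0,0,55]
    - [-0.06,-0.5,0,0,55]
    - [-0.095,-0.78,0,0,55]

```text
time_s: 33.4
position: [0.4632, 0.2038, 0.1047]
tool_rot: [-2.732, -1.551, 0.005]
ft_force: [0.5, 0.8, -2.2]
grip_width: 0.062
finger_force: 77.1
```

Request:
step_arm:
  moves:
    - [-0.03,-0.25,0,-0.04,55]
    - [-0.06,-0.45,0,-0.08,55]
    - [-0.08,-0.65,0,-0.12,55]
    - [-0.095,-0.78,0,-0.15,55]
    - [-0.095,-0.78,0,-0.15,55]
    - [-0.095,-0.78,0,-0.15,55]
    - [-0.095,-0.78,0,-0.15,55]

```text
time_s: 34.1
position: [0.3942, 0.2354, 0.1061]
tool_rot: [2.673, 1.65, 0.001]
ft_force: [0.9, -0.5, -1.4]
grip_width: 0.0618
finger_force: 77.1
```

Run:
```python
from h import *
s=unproj("side",[(197+203/6-.4,204+188/6-.4),(197+320/6-.4,204+256/6-.4)],.1227); d=s[1]-s[0]
R=cv2.Rodrigues(np.array([-2.732,-1.552,.001]))[0]
print(np.linalg.norm(d),np.degrees(np.arctan2(d[1],d[0]))%90,"mid in tool mm",R.T@(s.mean(0)+[.0012,0,0]-[.6081,.1404,.1227])*1e3)
shift(.3922,.2354,.0155,-26.3)
```

```text
0.05258052508657156 58.29035257103112 mid in tool mm [ 2.51925960e+01  2.44492021e-01 -1.97125811e-02]
shift [-0.009 -0.018  0.906] yAxis -26.62 turn(tool) -0.011u (-0.3deg) pos [0.3942 0.2354 0.1061] j7 -1.336 t 34.1
```

Request:
step_arm:
  moves:
    - [-0.005,-0.015,0.2,-0.01,55]
    - [-0.005,-0.015,0.5,-0.01,55]
    - [-0.005,-0.015,0.7,-0.01,55]
    - [-0.005,-0.015,0.8,-0.01,55]
    - [-0.005,-0.015,0.86,-0.01,55]
    - [-0.005,-0.015,0.88,-0.01,55]
    - [-0.005,-0.015,0.88,-0.01,55]
    - [-0.005,-0.015,0.88,-0.01,55]

```text
time_s: 34.9
position: [0.392, 0.2366, 0.0189]
tool_rot: [-2.667, -1.659, -0.003]
ft_force: [-0.2, -0.7, -2.4]
grip_width: 0.0623
finger_force: 77.0
```

```bash
python3 -c "
from h import *
shift(.3923,.2356,.0153,-26.3)"
```

```text
shift [-0.007  0.007  0.036] yAxis -26.23 turn(tool) 0.003u (0.1deg) pos [0.392  0.2366 0.0189] j7 -1.413 t 34.9
```

Request:
step_arm:
  moves:
    - [-0.007,0.007,0.01,0,55]
    - [-0.007,0.007,0.018,0,55]
    - [-0.007,0.007,0.024,0,55]
    - [-0.007,0.007,0.03,0,55]
    - [-0.007,0.007,0.03,0,55]

```text
time_s: 35.4
position: [0.3918, 0.2354, 0.0153]
tool_rot: [-2.667, -1.66, -0.0]
ft_force: [-0.1, -0.0, -2.2]
grip_width: 0.0619
finger_force: 77.1
```

Request:
step_arm:
  moves:
    - [0,0,0.004,0,55]
    - [0,0,0.008,0,55]
    - [0,0,0.008,0,55]

```text
time_s: 35.7
position: [0.3918, 0.2354, 0.0152]
tool_rot: [2.667, 1.66, 0.001]
ft_force: [-1.4, -0.1, 5.6]
grip_width: 0.0621
finger_force: 78.1
```

Request:
step_arm:
  moves:
    - [0,0,0,0,75]
    - [0,0,0,0,85]
    - [0,0,0,0,100]
    - [0,0,0,0,100]
    - [0,0,0,0,100]
    - [0,0,-0.1,0,100]
    - [0,0,-0.3,0,100]
    - [0,0,-0.7,0,100]
    - [0,0,-1,0,100]
    - [0,0,-1,0,100]

```text
time_s: 36.7
position: [0.3939, 0.2369, 0.1185]
tool_rot: [-2.667, -1.659, -0.014]
ft_force: [0.7, -0.3, -0.2]
grip_width: 0.0853
finger_force: 0.0
```

Request:
step_arm:
  moves:
    - [-0.3,0,-0.2,0,100]
    - [-0.6,0,-0.4,0,100]
    - [-1,0,-0.6,0,100]

```text
time_s: 37.0
position: [0.3472, 0.1454, 0.1748]
tool_rot: [-2.665, -1.662, -0.0]
ft_force: [0.5, -0.6, 0.8]
grip_width: 0.0848
finger_force: 0.0
```

Request:
step_arm:
  moves:
    - [-0.3,0,0,0,100]
    - [-0.6,0,0,0,100]
    - [-1,0,0,0,100]
    - [-1,0,0,0,100]
    - [-1,0,0,0,100]
    - [-1,0,0,0,100]

```text
time_s: 37.6
position: [0.3041, 0.0567, 0.1746]
tool_rot: [-2.666, -1.661, -0.002]
ft_force: [-0.4, 0.2, -0.6]
grip_width: 0.0853
finger_force: 0.0
```

```bash
python3 look.py 12 "[(356,178),(182,294)]" "[(349,310),(310,229)]"
python3 - <<'E'
from h import *
im=cv2.imread("pics/t12.png"); hsv=cv2.cvtColor(im,cv2.COLOR_BGR2HSV)
for nm,(u,v),z in(("flange",(180,291),.032),("bearing",(290,252),.024),("gear",(354,178),.032)):
    m=((hsv[...,1]<40)&(hsv[...,2]>(215 if nm!="bearing" else 225))).astype(np.uint8)[v-35:v+35,u-35:u+35]*255
    cs=max(cv2.findContours(m,cv2.RETR_EXTERNAL,cv2.CHAIN_APPROX_NONE)[0],key=cv2.contourArea)
    X=unproj("top",cs[:,0]+[u-35,v-35],z)[:,:2]; r=cv2.minAreaRect((X*1e4).astype(np.float32)); print(nm,np.array(r[0])/10,np.array(r[1])/10,r[2])
print("top marks: flange 393.5 235.3 63.8; bearing 484.8 .1; gear 648.5 -142.4"); print(get_obs()["position"],get_obs()["time_s"])
E
```

```text
flange [393.04824219 234.22094727] [63.33096924 63.43388672] 63.66521072387695
bearing [485.47045898  -1.02436066] [12.86680145 15.0383728 ] 0.8767960071563721
gear [ 648.20395508 -142.31466064] [55.06717529 54.43354492] 71.79098510742188
top marks: flange 393.5 235.3 63.8; bearing 484.8 .1; gear 648.5 -142.4
[0.304068   0.05698022 0.1744863 ] 37.7
```

View pics/v12.png

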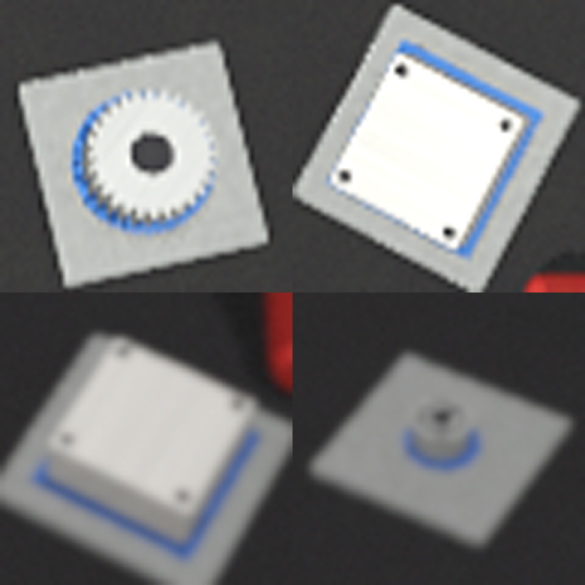

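All four parts are within about 1.3 mm of their mark centres. In the crops the gear is at (152,153) on its ring, the flange is parallel to its square, and the bearing is inside its disc. The block was verified earlier. The arm is clear, so I'm handing in.

```bash
python3 -c "
from station import *
print(job_done())"
```

```text
the job is handed in; nothing more can be done
None
```

I took the stack apart from the top down and set all four parts on their matching boards, each about 1 mm from its mark's centre, with the block and flange lined up with theirs; the job is handed in at about 38 s of robot time.

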